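Open the ball case and aim the display spotlight

TASK

The new ball is to be shown off to visitors coming in at the front door. First lift the hinged lid of the clear case right back until it rests open on its stop, then swivel and tilt the little display spotlight so that its beam is centred on the ball, and leave both standing so. Leave the ball in its seat and do not disturb the gauge, the whistle or the bails.

Things in the scene. Friction and masses are not known exactly. Their poses are not given: they have to be found in the camera images.
- case: Clear acrylic cube case, 100 x 100 x 100 mm, 4 mm walls, fixed to the shelf, open on top under its hinged lid. Origin: centre of its underside. z is up; -x is the front (where the lid's lip sticks out, roughly facing the robot); the hinge runs along y on the far (+x) top rim, 50 mm behind the origin and 100 mm up.
- lid (a joint): Opening angle of the case's lid in rad: 0 = shut (flat), 1.8 = resting open on its stop, leaning back just past upright. The lid is a clear plate 100 x 100 x 5 mm; it falls shut if let go well before upright and falls onto its stop past about 1.6. It swings freely.
- lid_hinge (a point): Point on the hinge axis, at the middle of the case's far top rim; its y axis is the hinge axis.
- lid_lip (a point): Middle of the lid's lip, an aluminium tongue 36 mm wide (along the hinge direction; pinch it across this), 10 mm thick, reaching from 100 to 140 mm from the hinge axis. This point is 125 mm from the axis, at mid-thickness, 2.5 mm above hinge level when shut. Its axes turn with the lid: x from the lip to the hinge, y along the hinge.
- ball_center (a point): Centre of the red ball (72 mm diameter, 160 g, loose), which sits in a low black square seat inside the case, its centre about 43 mm above the shelf.
- seat (a point): Point fixed to the case where the ball's centre lies when it sits in its seat.
- lamp: Display spotlight's fixed foot (round, 110 mm diameter, 18 mm thick, with a 20 mm post). Origin: centre of its underside on the shelf; z up. The swivel axis (vertical) and the tilt axis (horizontal) cross on the post's line 220 mm above this origin.
- swivel (a joint): Swivel angle of the spotlight about the vertical, rad, positive turns left (counter-clockwise from above); range -2.2 to 1.2. At 0 the beam heads along the lamp's +x. Stiff (0.12 N m): stays where it is left.
- tilt (a joint): Tilt angle of the spotlight head, rad, from 0 (beam level) to 1.25; positive turns the beam downward below the horizon by that angle. Stiff (0.2 N m): stays where it is left.
- lens (a point): Centre of the white round front lens of the black spotlight head (cylinder 64 mm diameter, 80 mm long), 45 mm in front of the crossing of the two axes, in a yoke 100 mm wide. Its x axis is the middle of the beam, pointing out of the lamp; y is along the tilt axis; the beam's line passes through the crossing of the axes.
- handle (a point): Grip point on the flat grey handle plate behind the head: 100 mm wide (along the tilt axis), 8 mm thick, its mid-plane containing the tilt axis; it runs back at 25 degrees above the backward beam line, to 140 mm from the tilt axis. This point: mid-width, mid-thickness, 115 mm from that axis. Pinch the 8 mm thickness from the rear end, tool in line with the plate. Axes as the lens.
- gauge: Bystander: aluminium ball gauge, a flat ring 104 mm outside, 72 mm inside, 12 mm thick, lying on the shelf; origin under its centre.
- whistle: Bystander: blue plastic whistle, 60 mm long, 28 mm high, on the shelf; origin at its underside.
- bails: Bystander: three varnished wooden bails, each 108 mm, lying side by side on a dark wood block 85 x 80 mm, 30 mm high in all; origin under the block's centre.

How it is judged:
On the way, in this order (a step that is already met when the one before it is completed fails the run):
1. the lid of the case is opened right back onto its stop (lid angle above 1.7 rad) (value of joint lid above 1.7 rad), for 0.2 s.
2. the spotlight is aimed at the ball: the middle line of its beam passes within 18 mm of the ball's centre, both sideways and in height across the beam (x of ball_center in the frame of lens above 0.05 m and y of ball_center in the frame of lens between -0.018 and 0.018 m and z of ball_center in the frame of lens between -0.018 and 0.018 m), for 0.2 s.
At the end, for the whole second after the job is handed in: The lid rests open on its stop (above 1.7 rad); the ball lies in front of the spotlight within 18 mm of the middle line of its beam, measured both sideways and across the beam in the tilting direction; lid, swivel and tilt are at rest (below 0.05 rad/s); the ball is still in its seat (within 12 mm) (all of step 2 and value of joint lid above 1.7 rad and velocity of joint swivel between -0.05 and 0.05 rad/s and velocity of joint tilt between -0.05 and 0.05 rad/s and velocity of joint lid between -0.05 and 0.05 rad/s and distance between ball_center and seat below 0.012 m); the robot touches nothing.
It fails at once if the gauge, the whistle or the bails are moved by more than 25 mm (distance of any of gauge, whistle, bails from where it was at the start of the episode above 0.025 m).
It fails at once if the ball leaves its seat (more than 20 mm from it) (distance between ball_center and seat above 0.02 m).
It also fails if it takes over 67 s, if anything falls off the work surface, if the arm or the gripper's body presses on something with over 40 N, if the wrist force passes 120 N, or if a joint passes its speed limit or range.

ROBOT

A 6-joint arm with a two-finger parallel gripper is mounted at the origin on the work surface. World frame = base frame: x ahead of the robot, y to its left, z up, the work surface at z = 0. Lengths are in m, angles in rad, forces in N, time in s.
With the tool pointing down it reaches from about 0.35 to 0.95 m from the base axis. Payload 17.4 kg.
Tool frame: the origin (TCP) lies on the front face of the gripper's body, between the roots of the fingers; the fingertips stand 84 mm ahead of it and the grasp point (between the pads) lies 65 mm ahead of it (robot.tcp_to_grasp is the z of the grasp point in the tool frame, in m); z points along the fingers, y is the line along which they close (so a half turn about z gives the same grasp; the last joint's range is limited). The gripper opens to 93 mm and grips with 3 to 60 N. Pads are 15 mm wide; open, the fingers measure 128 mm over their backs; the gripper's body (75 mm by 188 mm) begins 65 mm behind the grasp point.
Start: joints at [-1.235, 0.116, 1.442, -0, 1.584, -0.038], TCP at [0.246, -0.628, 0.303] pointing down, gripper open.
Joint ranges: [-2.83, 2.83], [-0.83, 2.19], [0.07, 2.5], [-1.14, 4.28], [0.01, 3], [-2.97, 2.97]. Speed limits (rad/s): [1.89, 1.89, 2.22, 3.14, 3.14, 3.14].

INTERFACE

Orientations are given as a 3x3 rotation matrix whose columns are the frame's x, y, z axes.
In Python, from plant import robot, cams, job gives the robot as it stands.
- The arm moves only by the shell command python3 -m pendant 'ROWS' [OPENING]. ROWS is JSON, a list of rows, each a list of 2 entries, a list of its own where there are three numbers: the shift along the tool's x, y, z as a fraction of full scale, then the turn about the tool's z as a fraction of full scale. A call has 1 to 20 rows; each row shifts and turns the commanded pose from where the row before left it, along the tool's axes as they then stand; what a row does not reach is not made up. Full scale, the value 1, is 30 mm for a shift and pi rad for a turn. A row lasts 1/12 s, in which the tool goes at most 41.7 mm and 7.16 degrees, less where a joint would pass 70% of its speed; a pose out of reach is approached as far as the arm can. A call with a number of a shift or a turn outside -1 to 1 is refused whole. A call with a gripper value outside its range is refused whole. OPENING is the closure, from -1 (fully open) to 1 (shut), set as the call begins (- or left out, the last holds). The fingers move at their own pace and stop on an object; the grip force is fixed at half the most. Time passes only in rows, so rows that do not move let the fingers close. It gives the time, the measured TCP pose, the force, the opening and the grip force at its end, in the units of the state.
- robot.get_state(): the state, without advancing time (a new reading comes with each control period).
- cams.grab_frame(name): name is "side" or "top" or "wrist"; returns a dict with "pixels" (400x640x3 uint8, red, green, blue), "range_z" (400x640 float32, m along the optical axis (not along the pixel's ray), 0 where there is no reading), "mtx" (3x3 intrinsics, pixels), "R" (3x3) and "t" (3): a world point X has camera coordinates R X + t. Camera axes: x right, y down, z forward; pixel columns grow to the right and rows downward; lengths in m; the calibration is good to about 2 mm. A picture is of the moment at which its call begins.
- job.sign_off(): hands the job in; it is judged then, once.
The state is a dict: "time": time; "joint_pos": joint angles; "qd": joint speeds; "joint_torque": joint torques, N m; "tool_pos": TCP position; "eef_rot": TCP orientation; "force": force on the tool from outside, world axes, zero at the start; "ft_torque": the same for the moment, N m; "opening": finger opening in m; "gripper_force": force on a finger pad.
Only numpy, scipy, OpenCV 4.12 (cv2) and the standard library are available. Lean on these libraries where they do the work, as an engineer would, in place of code of your own. Each camera call takes 0.05 s, during which the arm holds its last target. There are 200 camera calls.

## Working session

There is one attempt and no reset: what is moved stays moved. The work goes in short steps, Python scripts to look and compute and a shell command to move; the robot and the scene stay as the last step left them, time stands still between calls to the robot, and variables do not carry over. Pictures are saved under pics/ and viewed, at most 10 in all, crops included, and the job is handed in when it is done.

```bash
ls; mkdir -p pics
python3 - <<'E'
from plant import robot,cams,job
import cv2,numpy as np
for n in ["side","top"]:
    f=cams.grab_frame(n); cv2.imwrite(f"pics/{n}0.png",f["pixels"][:,:,::-1]); np.savez(f"{n}0.npz",**f)
    print(n,f["mtx"].tolist(),np.round(-f["R"].T@f["t"],3),np.round(f["R"],2).tolist())
s=robot.get_state();print(s["time"],s["tool_pos"],np.round(s["eef_rot"],3).tolist(),s["opening"])
E
```

```text
pics
side [[504.9014058741863, 0.0, 311.52689028181913], [0.0, 504.9014058741863, 197.57122814422692], [0.0, 0.0, 1.0]] [0.346 0.908 0.911] [[-0.98, -0.18, -0.02], [-0.09, 0.59, -0.8], [0.16, -0.79, -0.6]]
top [[473.15393282963055, 0.0, 319.6500472958498], [0.0, 473.15393282963055, 200.23275797383968], [0.0, 0.0, 1.0]] [ 0.352 -0.061  1.183] [[-0.02, -1.0, -0.04], [-0.98, 0.03, -0.18], [0.19, 0.03, -0.98]]
0.1 [ 0.24645783 -0.62830726  0.30207582] [[0.931, 0.365, -0.0], [0.365, -0.931, 0.001], [0.0, -0.001, -1.0]] 0.09298373690504212
```

View pics/side0.png

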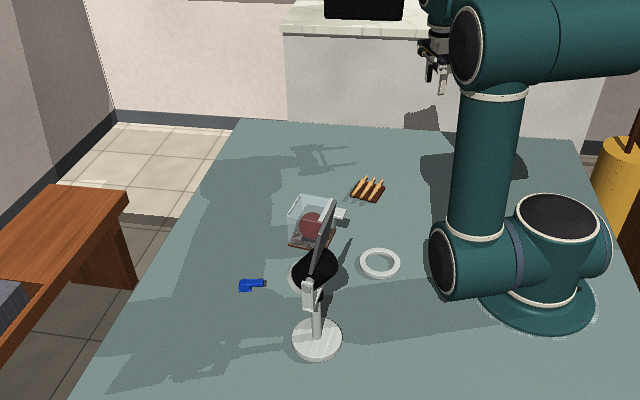

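View pics/top0.png

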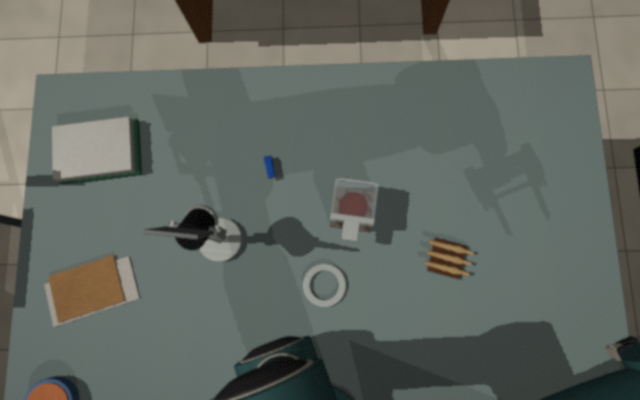

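Side: case about (312,222), lamp foot (317,340), head (315,268), gauge (380,263), whistle (252,285), bails (368,189). Top: case (354,205) with lip (350,229), lamp foot (220,240), head (196,228). Zooming in on the lamp and case.

```bash
cat > h.py <<'E'
import numpy as np,cv2
def pts(f):
    z=f["range_z"];v,u=np.mgrid[:400,:640];K=f["mtx"]
    c=np.stack([(u-K[0,2])/K[0,0]*z,(v-K[1,2])/K[1,1]*z,z],-1)
    P=(c-f["t"])@f["R"]; P[z==0]=np.nan
    return P
def ray(f,u,v,h):
    d=f["R"].T@np.linalg.inv(f["mtx"])@[u,v,1.];o=-f["R"].T@f["t"]
    return o+d*(h-o[2])/d[2]
def proj(f,X):
    c=f["R"]@np.asarray(X)+f["t"];p=f["mtx"]@c;return p[:2]/p[2]
E
python3 - <<'E'
from h import *
S=np.load("side0.npz");T=np.load("top0.npz")
a=cv2.resize(S["pixels"][175:365,240:400],None,fx=3,fy=3,interpolation=2)
b=cv2.resize(T["pixels"][165:275,135:390],None,fx=2.2,fy=2.2,interpolation=2)
c=np.zeros((600,480+0,3),np.uint8)
cv2.imwrite("pics/side_crop.png",a[:,:,::-1]);cv2.imwrite("pics/top_crop.png",cv2.resize(b,None,fx=1.4,fy=1.4)[:,:,::-1])
for n,f in(("S",S),("T",T)):
    P=pts(f)
    pr=[(317,340),(317,325),(309,295),(315,272),(322,255),(325,235),(331,210),(340,214),(312,228),(295,275)] if n=="S" else [(220,240),(228,248),(196,228),(185,231),(165,231),(150,231),(350,229),(354,205),(354,185)]
    for u,v in pr: print(n,u,v,np.round(P[v,u],3),f["pixels"][v,u])
P=pts(T);m=(P[...,2]>.13)&(P[...,1]>.1)&(P[...,1]<.5)&(P[...,0]>.25)&(P[...,0]<.7)
Q=P[m];print(len(Q),Q.min(0),Q.max(0))
E
```

```text
S 317 340 [0.476 0.236 0.016] [200 206 198]
S 317 325 [0.475 0.236 0.066] [157 162 157]
S 309 295 [0.481 0.276 0.201] [172 176 168]
S 315 272 [0.472 0.258 0.244] [13 15 15]
S 322 255 [0.465 0.221 0.253] [0 8 9]
S 325 235 [0.458 0.227 0.309] [47 49 47]
S 331 210 [0.449 0.215 0.359] [112 112 114]
S 340 214 [ 0.471 -0.087  0.107] [197 202 195]
S 312 228 [ 0.538 -0.052  0.082] [107  57  57]
S 295 275 [0.514 0.245 0.217] [20 21 22]
T 220 240 [0.475 0.221 0.042] [75 77 73]
T 228 248 [0.457 0.207 0.017] [153 155 148]
T 196 228 [0.476 0.215 0.263] [19 20 22]
T 185 231 [0.463 0.218 0.319] [34 34 34]
T 165 231 [0.46  0.244 0.351] [67 68 66]
T 150 231 [0.46  0.268 0.359] [105 105 101]
T 350 229 [ 0.486 -0.094  0.106] [152 154 148]
T 354 205 [ 0.542 -0.105  0.105] [99 65 62]
T 354 185 [ 0.59  -0.107  0.102] [113 121 118]
1878 [0.43538275 0.17438399 0.14264174] [0.53549306 0.28415556 0.36253778]
```

View pics/side_crop.png

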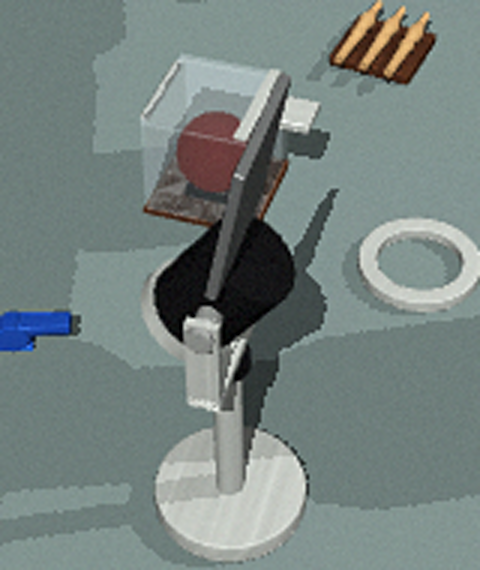

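View pics/top_crop.png

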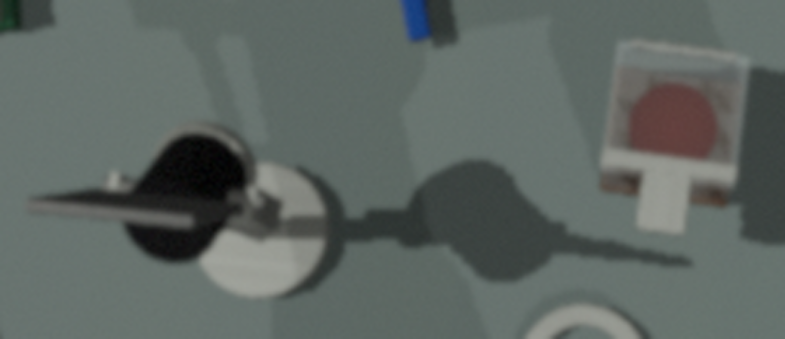

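The crops show the lamp head facing away from the robot and down, with the handle plate nearly upright above the post. The lip points toward the robot and the lid is shut. The tool always points down, so I plan to pinch the lip and move it along an arc. Then I'll pinch the upright plate on the swivel axis, spin it, and push the tilt. Next I'll measure.

Run:
```python
from h import *
S=np.load("side0.npz");T=np.load("top0.npz")
# plate: points high up
for n,f in(("S",S),("T",T)):
    P=pts(f)
    m=(P[...,2]>.285)&(P[...,2]<.40)&(P[...,1]>.12)&(P[...,1]<.35)&(P[...,0]>.38)&(P[...,0]<.55)
    Q=P[m];c=np.median(Q,0);u,s,v=np.linalg.svd(Q-Q.mean(0),full_matrices=0)
    print(n,"plate",len(Q),np.round(c,3),"ext",np.round(Q.min(0),3),np.round(Q.max(0),3),"normal",np.round(v[2],3),np.round(s/np.sqrt(len(Q)),4),v[0].round(3))
    # foot rim
    m=(abs(P[...,2]-.018)<.006)&(np.hypot(P[...,0]-.475,P[...,1]-.225)<.09)&(f["pixels"].min(-1)>120)
    Q=P[m]; (cx,cy),r=cv2.minEnclosingCircle(Q[:,:2].astype(np.float32));print(" foot",len(Q),cx,cy,r,Q[:,2].mean())
    # red ball
    p=f["pixels"].astype(int);m=((p[...,0]-p[...,1]>25)&(abs(p[...,1]-p[...,2])<15)).astype(np.uint8)
    sl=np.zeros_like(m); 
    if n=="S": sl[195:250,285:340]=1
    else: sl[175:235,325:390]=1
    k,l,st,ce=cv2.connectedComponentsWithStats(m*sl)
    i=1+np.argmax(st[1:,4]);print(" ball",st[i],ce[i],ray(f,*ce[i],.043).round(4))
    (u0,v0),r=cv2.minEnclosingCircle(np.argwhere(l==i)[:,::-1].astype(np.float32));print("  circ",u0,v0,r,ray(f,u0,v0,.043).round(4))
    # lip
    m=(abs(P[...,2]-.1075)<.012)&(f["pixels"].min(-1)>(140 if n=="T" else 170))&(P[...,0]<.6)&(P[...,0]>.42)&(abs(P[...,1]+.1)<.07)
    mm=m.astype(np.uint8);k,l,st,ce=cv2.connectedComponentsWithStats(mm)
    for i in range(1,k):
        if st[i,4]<40: continue
        px=np.argwhere(l==i)[:,::-1]
        Q=np.array([ray(f,u,v,.1075)[:2] for u,v in px],np.float32)
        print("  lip",st[i],cv2.minAreaRect(Q*1000), cv2.boxPoints(cv2.minAreaRect(Q*1000)).round(0).tolist())
```

```text
S plate 498 [0.457 0.251 0.341] ext [0.444 0.181 0.285] [0.476 0.282 0.36 ] normal [ 0.977 -0.148  0.153] [0.0328 0.0232 0.0024] [-0.19  -0.933  0.307]
 foot 1472 0.4796561002731323 0.22786863148212433 0.05619482696056366 0.018486413169273512
 ball [299 213  23  26 444] [309.63963964 225.08783784] [ 0.555  -0.1081  0.043 ]
  circ 311.5 225.33999633789062 13.135004043579102 [ 0.5499 -0.1078  0.043 ]
  lip [292 194  41  28 242] ((551.3156127929688, -105.52069854736328), (100.18181610107422, 93.95301055908203), 84.88685607910156) [[500.0, -151.0], [594.0, -160.0], [603.0, -60.0], [509.0, -51.0]]
  lip [334 207  12  12  98] ((474.8412170410156, -92.29987335205078), (42.68885040283203, 26.79009246826172), 82.45154571533203) [[459.0, -112.0], [485.0, -115.0], [491.0, -73.0], [464.0, -69.0]]
T plate 505 [0.458 0.227 0.354] ext [0.444 0.182 0.285] [0.476 0.282 0.363] normal [-0.961  0.133 -0.241] [0.0309 0.0237 0.0022] [0.083 0.975 0.207]
 foot 749 0.47930973768234253 0.23074880242347717 0.05408472567796707 0.018499478256067955
 ball [340 193  27  23 476] [353.3487395  204.33403361] [ 0.5547 -0.106   0.043 ]
  circ 353.0 205.875 13.370426177978516 [ 0.5509 -0.105   0.043 ]
  lip [332 215  40  25 347] ((489.12530517578125, -94.48820495605469), (90.24530029296875, 49.75899887084961), 80.87519836425781) [[457.0, -135.0], [507.0, -143.0], [521.0, -54.0], [472.0, -46.0]]
```

```bash
python3 -m pendant '[[[0,0,0],0.0395],[[0,0,0],0.0395],[[0,0,0],0.0395],[[0,0,0],0.0395]]' -1; python3 -m pendant '[[[0.283,-0.975,0],0],[[0.283,-0.975,0],0],[[0.283,-0.975,0],0],[[0.283,-0.975,0],0],[[0.283,-0.975,0],0],[[0.283,-0.975,0],0],[[0.283,-0.975,0],0],[[0.283,-0.975,0],0],[[0.283,-0.975,0],0],[[0.283,-0.975,0],0],[[0.283,-0.975,0],0],[[0.283,-0.975,0],0],[[0.283,-0.975,0],0],[[0.283,-0.975,0],0],[[0.283,-0.975,0],0],[[0.283,-0.975,0],0],[[0.283,-0.975,0],0],[[0.283,-0.975,0],0],[[0.283,-0.975,0],0],[[0,0,0],0]]'
cat >> h.py <<'E'
def st():
    from plant import robot
    s=robot.get_state();R=s["eef_rot"];print("t",round(s["time"],2),"pos",np.round(s["tool_pos"],4),"xang",round(np.degrees(np.arctan2(R[1,0],R[0,0])),2),"z",np.round(R[:,2],3),"F",np.round(s["force"],1),"op",round(s["opening"],4),"g",round(s["gripper_force"],1))
E
python3 - <<'E'
from h import *
from plant import cams
st()
f=cams.grab_frame("wrist");np.savez("w0.npz",**f);cv2.imwrite("pics/w0.png",f["pixels"][:,:,::-1])
E
```

```text
time: 0.43
tool_pos: [0.2464, -0.6283, 0.3023]
eef_rot: [[0.992, -0.128, -0.0], [-0.128, -0.992, 0.001], [-0.0, -0.001, -1.0]]
force: [0.4, -0.9, 0.3]
opening: 0.0926
gripper_force: 0.0
time: 2.1
tool_pos: [0.4756, -0.0929, 0.3025]
eef_rot: [[0.993, -0.119, -0.0], [-0.119, -0.993, 0.001], [-0.0, -0.001, -1.0]]
force: [1.0, 0.6, -0.2]
opening: 0.0932
gripper_force: 0.0
t 2.1 pos [ 0.4756 -0.0929  0.3025] xang -6.84 z [-0.     0.001 -1.   ] F [ 1.   0.6 -0.2] op 0.0932 g 0.0
```

View pics/w0.png

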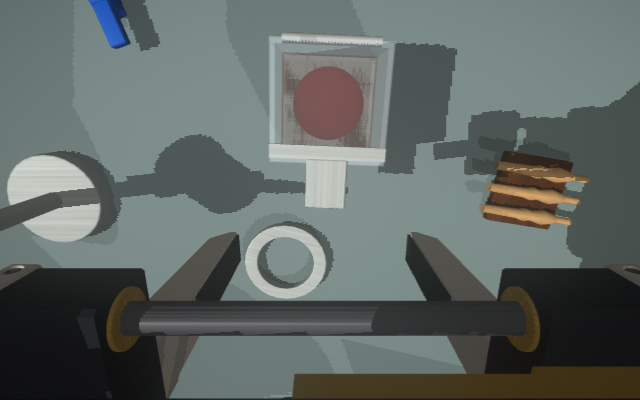

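Wrist view: lip spans (305–346, 160–208), well aligned with the tool; ball at (329,103); gauge (286,261) lies under the gripper.

Run:
```python
from h import *
f=np.load("w0.npz");p=f["pixels"];g=p.min(-1)
for v in(175,185,195,203):
    r=np.flatnonzero(g[v,290:365]>150)+290;a=ray(f,r[0],v,.1075);b=ray(f,r[-1]+1,v,.1075);print(v,r[0],r[-1],a.round(4),b.round(4))
c=np.flatnonzero(g[140:225,326]>150)+140;print(c[0],c[-1],ray(f,326,c[-1]+1,.1075).round(4),ray(f,326,c[0],.105).round(4))
# hinge bar
print("front strip",ray(f,270,154,.105).round(4),ray(f,386,154,.105).round(4),"hinge",ray(f,277,40,.105).round(4),ray(f,383,41,.105).round(4))
q=p.astype(int);m=((q[...,0]-q[...,1]>25)&(abs(q[...,1]-q[...,2])<15)).astype(np.uint8);m[:, :280]=0;m[:,380:]=0;m[150:]=0
k,l,s,ce=cv2.connectedComponentsWithStats(m);i=1+np.argmax(s[1:,4]);(u,v),r=cv2.minEnclosingCircle(np.argwhere(l==i)[:,::-1].astype(np.float32))
print("ball",u,v,r,ce[i],ray(f,u,v,.043).round(4))
```

```text
175 306 345 [ 0.4929 -0.0797  0.1075] [ 0.4887 -0.1143  0.1075]
185 306 344 [ 0.484  -0.0784  0.1075] [ 0.4799 -0.1125  0.1075]
195 305 343 [ 0.475  -0.0763  0.1075] [ 0.4708 -0.1107  0.1075]
203 305 343 [ 0.4676 -0.0753  0.1075] [ 0.4634 -0.1099  0.1075]
146 207 [ 0.4607 -0.0934  0.1075] [ 0.5155 -0.0999  0.105 ]
front strip [ 0.5145 -0.051   0.105 ] [ 0.5024 -0.1506  0.105 ] hinge [ 0.6027 -0.0715  0.105 ] [ 0.5919 -0.1542  0.105 ]
ball 328.04296875 102.7265625 36.41425323486328 [327.95665247 102.64770734] [ 0.5506 -0.1066  0.043 ]
```

```bash
python3 -m pendant '[[[-0.09,0.07,1],0],[[0,0,1],0],[[0,0,1],0],[[0,0,1],0],[[0,0,0.5],0],[[0,0,0],0]]'; python3 -m pendant '[[[0,0,0],0],[[0,0,0],0],[[0,0,0],0],[[0,0,0],0],[[0,0,0],0],[[0,0,0],0],[[0,0,0],0],[[0,0,0],0],[[0,0,0],0],[[0,0,0],0]]' 1
```

```text
time: 2.65
tool_pos: [0.4699, -0.0987, 0.164]
eef_rot: [[0.992, -0.123, -0.005], [-0.123, -0.992, 0.001], [-0.005, -0.001, -1.0]]
force: [0.6, 0.6, -0.8]
opening: 0.0928
gripper_force: 0.0
time: 3.48
tool_pos: [0.4719, -0.0955, 0.1677]
eef_rot: [[0.993, -0.122, 0.001], [-0.122, -0.993, 0.008], [-0.0, -0.008, -1.0]]
force: [2.8, 30.9, 3.1]
opening: 0.0357
gripper_force: 30.0
```

Run:
```python
from h import *
st()
# arc about hinge (grip at r,phi0) in tool x / z(down) fractions
r=.128;a0=np.arctan2(.0025,r);R=np.hypot(r,.0025)
th=np.r_[0:1.76:18j]
x=-R*np.cos(a0+th);z=R*np.sin(a0+th)
print(np.c_[np.diff(x)/.03,-np.diff(z)/.03].round(3).tolist())
```

```text
t 3.48 pos [ 0.4719 -0.0955  0.1677] xang -6.99 z [ 0.001  0.008 -1.   ] F [ 2.8 30.9  3.1] op 0.0357 g 30.0
[[0.031, -0.44], [0.077, -0.435], [0.121, -0.425], [0.165, -0.41], [0.206, -0.391], [0.245, -0.367], [0.282, -0.34], [0.316, -0.309], [0.346, -0.275], [0.372, -0.237], [0.395, -0.198], [0.413, -0.156], [0.427, -0.112], [0.436, -0.068], [0.441, -0.022], [0.441, 0.024], [0.436, 0.069]]
```

```bash
python3 -m pendant '[[[0,-0.05,0],0],[[0,0,0],0],[[0,0,0],0]]'
```

```text
time: 3.73
tool_pos: [0.472, -0.095, 0.1677]
eef_rot: [[0.993, -0.122, 0.0], [-0.122, -0.993, 0.005], [-0.0, -0.005, -1.0]]
force: [2.5, 19.9, 1.8]
opening: 0.036
gripper_force: 30.1
```

```bash
python3 -m pendant '[[[0,-0.08,0],0],[[0,0,0],0],[[0.03,0,-0.44],0],[[0.08,0,-0.435],0],[[0.12,0,-0.425],0],[[0.165,0,-0.41],0]]'
```

```text
time: 4.23
tool_pos: [0.4841, -0.0961, 0.2205]
eef_rot: [[0.992, -0.122, 0.0], [-0.122, -0.992, -0.001], [0.0, 0.0, -1.0]]
force: [2.3, -2.6, -3.1]
opening: 0.0361
gripper_force: 30.0
```

Lifting with low forces; carry on along the arc.

```bash
python3 -m pendant '[[[0.206,0,-0.39],0],[[0.245,0,-0.367],0],[[0.28,0,-0.34],0],[[0.316,0,-0.31],0],[[0.346,0,-0.275],0]]' && python3 -m pendant '[[[0.372,0,-0.237],0],[[0.395,0,-0.198],0],[[0.413,0,-0.156],0],[[0.427,0,-0.112],0],[[0.436,0,-0.068],0],[[0.441,0,-0.022],0],[[0.441,0,0.024],0],[[0.436,0,0.069],0],[[0,0,0],0],[[0,0,0],0]]'
python3 - <<'E'
from h import *
from plant import cams
st()
f=cams.grab_frame("side");np.savez("s1.npz",**f);cv2.imwrite("pics/s1.png",cv2.resize(f["pixels"][100:300,230:450],None,fx=2.5,fy=2.5)[:,:,::-1])
E
```

```text
time: 4.65
tool_pos: [0.5258, -0.1024, 0.2709]
eef_rot: [[0.992, -0.123, -0.0], [-0.123, -0.992, -0.003], [0.0, 0.003, -1.0]]
force: [-1.7, -16.2, -5.0]
opening: 0.0357
gripper_force: 30.0
time: 5.48
tool_pos: [0.626, -0.1176, 0.2923]
eef_rot: [[0.992, -0.125, 0.001], [-0.125, -0.992, -0.009], [0.002, 0.009, -1.0]]
force: [-4.5, -34.9, 5.4]
opening: 0.0357
gripper_force: 30.0
t 5.48 pos [ 0.626  -0.1176  0.2923] xang -7.2 z [ 0.001 -0.009 -1.   ] F [ -4.5 -34.9   5.4] op 0.0357 g 30.0
```

View pics/s1.png

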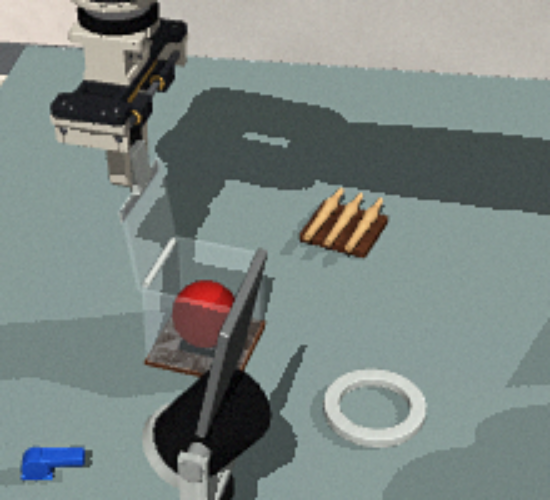

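The lid is past upright, held at about 1.76 rad. I'll release it and go up.

```bash
python3 -m pendant '[[[0,-0.05,0],0],[[0,0,0],0],[[0,0,0],0],[[0,0,0],0],[[0,0,0],0],[[0,0,-1],0],[[0,0,-1],0],[[0,0,-1],0],[[0,0,-1],0],[[0,0,-1],0],[[0,0,-1],0],[[0,0,0],0]]' -1
python3 - <<'E'
from h import *
from plant import cams
st()
f=cams.grab_frame("side");P=pts(f);np.savez("s2.npz",**f)
m=(P[...,2]>.13)&(P[...,2]<.26)&(abs(P[...,1]+.11)<.07)&(P[...,0]>.55)&(P[...,0]<.7)
Q=P[m];n=np.array([.9925,-.122]);xx=(Q[:,:2]-[.5997,-.1103])@n
print(len(Q),np.polyfit(Q[:,2]-.1,xx,1), "expect slope",np.tan(1.8-np.pi/2))
w=cams.grab_frame("wrist");np.savez("w1.npz",**w)
E
```

```text
time: 6.53
tool_pos: [0.6254, -0.1115, 0.4773]
eef_rot: [[0.993, -0.122, 0.007], [-0.122, -0.993, -0.001], [0.007, 0.001, -1.0]]
force: [0.5, -0.1, 0.9]
opening: 0.093
gripper_force: 0.0
t 6.53 pos [ 0.6254 -0.1115  0.4773] xang -6.99 z [ 0.007 -0.001 -1.   ] F [ 0.5 -0.1  0.9] op 0.093 g 0.0
709 [0.22377751 0.00076182] expect slope 0.23330353485401112
```

```bash
python3 -m pendant '[[[-0.565,-0.97,0],0],[[-0.565,-0.97,0],0],[[-0.565,-0.97,0],0],[[-0.565,-0.97,0],0],[[-0.565,-0.97,0],0],[[-0.565,-0.97,0],0],[[-0.565,-0.97,0],0],[[-0.565,-0.97,0],0],[[-0.565,-0.97,0],0],[[-0.565,-0.97,0],0],[[-0.565,-0.97,0],0],[[0,0,0],0]]'; python3 -m pendant '[[[0,0,0],-0.038],[[0,0,0],-0.038],[[0,0,0],-0.038],[[0,0,0],-0.038],[[0,0,0],-0.038],[[0,0,0],-0.038],[[0,0,0],-0.038],[[0,0,0],-0.038],[[0,0,0],-0.038],[[0,0,0],-0.038],[[0,0,0],-0.038],[[0,0,0],-0.038],[[0,0,0],-0.038],[[0,0,0],0],[[0,0,0],0]]'
python3 - <<'E'
from h import *
from plant import cams
st()
f=cams.grab_frame("wrist");np.savez("w2.npz",**f);cv2.imwrite("pics/w2.png",f["pixels"][:,:,::-1])
P=pts(f);m=(P[...,2]>.30)&(P[...,2]<.37)&(P[...,1]>.12)&(P[...,1]<.35)&(P[...,0]>.40)&(P[...,0]<.53)
Q=P[m];print(len(Q),Q.min(0),Q.max(0));t=Q[Q[:,2]>.352];print(len(t));d=np.polyfit(t[:,1],t[:,0],1);print(d,t.mean(0),np.degrees(np.arctan(d[0])))
E
```

```text
time: 7.63
tool_pos: [0.4776, 0.2326, 0.4691]
eef_rot: [[0.993, -0.118, -0.002], [-0.118, -0.993, 0.0], [-0.002, -0.0, -1.0]]
force: [0.7, 1.0, 0.2]
opening: 0.0933
gripper_force: 0.0
time: 8.88
tool_pos: [0.4797, 0.2285, 0.4695]
eef_rot: [[0.145, 0.989, -0.001], [0.989, -0.145, -0.001], [-0.001, -0.001, -1.0]]
force: [0.2, -0.5, -0.7]
opening: 0.0929
gripper_force: 0.0
t 8.88 pos [0.4797 0.2285 0.4695] xang 81.68 z [-0.001 -0.001 -1.   ] F [ 0.2 -0.5 -0.7] op 0.0929 g 0.0
4567 [0.44327898 0.18213043 0.30002108] [0.47349938 0.28133266 0.35914518]
1976
[0.12756258 0.42411775] [0.45415943 0.23550541 0.35657821] 7.269536612512229
```

View pics/w2.png

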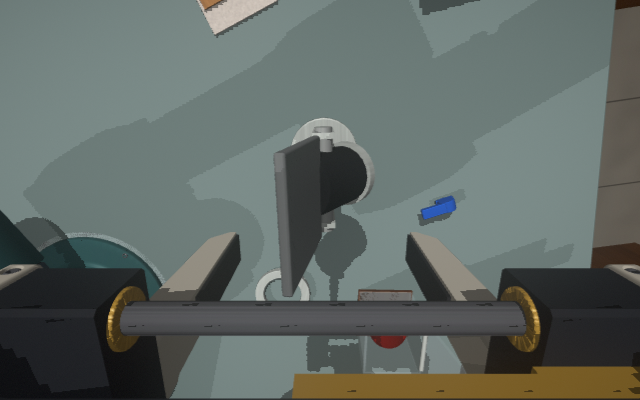

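Wrist view: plate (278–320, 140–295) sits between the fingers, about 26 mm off centre toward the robot. I'll lower and close; this should bring the plate upright on the swivel axis.

```bash
python3 -m pendant '[[[0.03,0,0.8],0],[[0,0,0.8],0],[[0,0,0.72],0],[[0,0,0],0],[[0,0,0],0]]'; python3 -m pendant '[[[0,0,0],0],[[0,0,0],0],[[0,0,0],0],[[0,0,0],0],[[0,0,0],0],[[0,0,0],0],[[0,0,0],0],[[0,0,0],0],[[0,0,0],0],[[0,0,0],0],[[0,0,0],0],[[0,0,0],0],[[0,0,0],0]]' 1; python3 -c "
from h import *
st()"
```

```text
time: 9.35
tool_pos: [0.4796, 0.2294, 0.4005]
eef_rot: [[0.143, 0.99, -0.002], [0.99, -0.143, -0.001], [-0.001, -0.001, -1.0]]
force: [0.4, -0.8, 0.4]
opening: 0.0928
gripper_force: 0.0
time: 10.43
tool_pos: [0.4798, 0.2296, 0.4009]
eef_rot: [[0.141, 0.99, -0.0], [0.99, -0.141, 0.0], [0.0, -0.0, -1.0]]
force: [-0.2, 0.7, 0.9]
opening: 0.011
gripper_force: 0.8
t 10.43 pos [0.4798 0.2296 0.4009] xang 81.89 z [-0.  0. -1.] F [-0.2  0.7  0.9] op 0.011 g 0.8
```

```bash
python3 -m pendant '[[[0,0,0],0],[[0,0,0],0],[[0,0,0],0],[[0,0,0],0]]';  python3 -m pendant '[[[0,0,0],0.0323],[[0,0,0],0.0323],[[0,0,0],0.0323],[[0,0,0],0.0323]]'
```

```text
time: 10.77
tool_pos: [0.4801, 0.2295, 0.4009]
eef_rot: [[0.141, 0.99, 0.001], [0.99, -0.141, 0.0], [0.0, 0.001, -1.0]]
force: [4.4, 0.0, -0.4]
opening: 0.0075
gripper_force: 29.9
time: 11.1
tool_pos: [0.4803, 0.2295, 0.4009]
eef_rot: [[0.525, 0.851, 0.002], [0.851, -0.525, 0.0], [0.001, 0.001, -1.0]]
force: [9.1, 1.2, -1.2]
opening: 0.0083
gripper_force: 29.9
```

```bash
python3 -m pendant '[[[0,0,0],0.0323],[[0,0,0],0.0323],[[0,0,0],0.0323],[[0,0,0],0.0323],[[0,0,0],0.0323],[[0,0,0],0.0323],[[0,0,0],0.0323],[[0,0,0],0.0323],[[0,0,0],0],[[0,0,0],0],[[0,0,0],0]]'; python3 -c "
from h import *
st()
from plant import cams
f=cams.grab_frame('side');np.savez('s3.npz',**f);cv2.imwrite('pics/s3.png',cv2.resize(f['pixels'][150:370,230:450],None,fx=2.5,fy=2.5)[:,:,::-1])"
```

```text
time: 12.02
tool_pos: [0.4809, 0.2291, 0.401]
eef_rot: [[0.978, 0.209, 0.003], [0.209, -0.978, -0.001], [0.003, 0.002, -1.0]]
force: [19.0, -2.1, -1.1]
opening: 0.0079
gripper_force: 30.0
t 12.02 pos [0.4809 0.2291 0.401 ] xang 12.05 z [ 0.003 -0.001 -1.   ] F [19.  -2.1 -1.1] op 0.0079 g 30.0
```

View pics/s3.png

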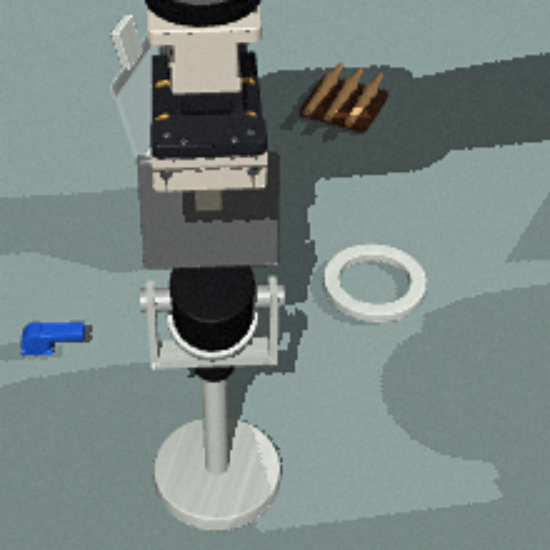

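The spotlight now faces the case and the plate is held upright. I'll open, then push the plate back with the front finger to bring the tilt down from about 65° toward 27°, stopping short to measure.

```bash
python3 -m pendant '[[[0,0,0],0],[[0,0,0],0],[[0,0,0],0],[[0,0,0],0],[[0,0,0],0],[[0,0,0],0],[[0,0,0],0],[[0,0,0],0],[[0,0,0],0],[[0,0,0],0]]' -1; python3 -m pendant '[[[0,-0.46,0],0],[[0,-0.46,0],0],[[0,-0.46,0],0],[[0,-0.32,0],0],[[0,-0.32,0],0],[[0,-0.32,0],0],[[0,-0.32,0],0],[[0,-0.32,0],0],[[0,-0.32,0],0],[[0,0,0],0],[[0,0,0],0]]'
cat > m.py <<'E'
from h import *
from plant import cams
st()
L=np.array([.4795,.2295,.22]);B=np.array([.5506,-.1066,.043])
v=B-L;print("want yaw",np.degrees(np.arctan2(v[1],v[0])),"tilt",np.degrees(np.arctan2(-v[2],np.hypot(v[0],v[1]))))
for c in("side","top"):
    f=cams.grab_frame(c);np.savez("last_%s.npz"%c,**f);P=pts(f);p=f["pixels"].astype(int);g=p.mean(-1)
    Q0=P-L;b=np.array([-.209,.978]);s=Q0[...,:2]@b;w=Q0[...,:2]@[.978,.209];z=Q0[...,2]
    r=np.hypot(s,z);e=np.degrees(np.arctan2(z,s))
    m=(r>.06)&(r<.142)&(e>25)&(e<95)&(abs(w)<.055)&(p.max(-1)-p.min(-1)<10)&(g>20)
    Q=P[m]
    if len(Q)<30: print(c,"few",len(Q));continue
    for _ in range(4):
        C=Q.mean(0);_,sv,vt=np.linalg.svd(Q-C,full_matrices=0);d=(Q-C)@vt[2];Q=Q[abs(d)<max(.003,1.5*d.std())]
    n=vt[2]*np.sign(vt[2][2]);print(c,len(Q),"std",d.std().round(4),"yaw",np.degrees(np.arctan2(n[1],n[0])).round(2),"tilt",(90-25-np.degrees(np.arcsin(n[2]))).round(2),"offset from axis",((C-L)@n).round(4))
E
python3 m.py
```

```text
time: 12.9
tool_pos: [0.4798, 0.2296, 0.4009]
eef_rot: [[0.978, 0.21, -0.0], [0.21, -0.978, 0.0], [-0.0, -0.0, -1.0]]
force: [-0.1, -1.2, 0.1]
opening: 0.0699
gripper_force: 0.0
time: 13.82
tool_pos: [0.4588, 0.3269, 0.4009]
eef_rot: [[0.977, 0.211, -0.0], [0.211, -0.977, 0.0], [-0.0, -0.0, -1.0]]
force: [-0.0, -1.0, 0.6]
opening: 0.0927
gripper_force: 0.0
t 13.82 pos [0.4588 0.3269 0.4009] xang 12.18 z [-0.  0. -1.] F [-0.  -1.   0.6] op 0.0927 g 0.0
want yaw -78.05550902198061 tilt 27.258732999292164
side 79 std 0.0012 yaw -77.75 tilt 33.87 offset from axis -0.0027
top 1139 std 0.0012 yaw -77.92 tilt 32.59 offset from axis 0.0041
```

```bash
python3 -m pendant '[[[0,-0.16,0],0],[[0,-0.16,0],0],[[0,-0.15,0],0],[[0,0,0],0],[[0,0,0],0]]'; python3 m.py
```

```text
time: 14.33
tool_pos: [0.4559, 0.3405, 0.4009]
eef_rot: [[0.978, 0.211, -0.0], [0.211, -0.978, 0.0], [-0.0, -0.0, -1.0]]
force: [0.7, 0.4, 0.4]
opening: 0.0927
gripper_force: 0.0
t 14.33 pos [0.4559 0.3405 0.4009] xang 12.16 z [-0.  0. -1.] F [0.7 0.4 0.4] op 0.0927 g 0.0
want yaw -78.05550902198061 tilt 27.258732999292164
side 51 std 0.0013 yaw -76.94 tilt 29.81 offset from axis -0.0042
top 1371 std 0.0012 yaw -78.18 tilt 27.48 offset from axis 0.0042
```

```bash
python3 -m pendant '[[[0,-0.05,0],0],[[0,0,0],0],[[0,0,0],0],[[0,0.4,0],0],[[0,0,-0.8],0],[[0,0,-1],0],[[0,0,-1],0],[[0,0,-1],0],[[-1,0,0],0],[[-1,0,0],0],[[-1,0,0],0],[[-1,0,0],0],[[-1,0,0],0],[[-1,0,0],0],[[0,0,0],0],[[0,0,0],0],[[0,0,0],0]]'; python3 m.py
python3 - <<'E'
from h import *
a=np.load("last_side.npz")["pixels"][120:370,220:460];b=np.load("last_top.npz")["pixels"][140:290,130:400]
a=cv2.resize(a,None,fx=1.5,fy=1.5,interpolation=2);b=cv2.resize(b,None,fx=1.45,fy=1.45,interpolation=2)
o=np.zeros((max(len(a),len(b)),a.shape[1]+b.shape[1],3),np.uint8);o[:len(a),:a.shape[1]]=a;o[:len(b),a.shape[1]:]=b
cv2.imwrite("pics/end.png",o[:,:,::-1])
f=np.load("last_side.npz");P=pts(f)
m=(P[...,2]>.13)&(P[...,2]<.26)&(abs(P[...,1]+.11)<.07)&(P[...,0]>.55)&(P[...,0]<.7)
Q=P[m];xx=(Q[:,:2]-[.5997,-.1103])@[.9925,-.122];print("lid",len(Q),np.pi/2+np.arctan(np.polyfit(Q[:,2],xx,1)[0]))
for n,(r0,r1,c0,c1) in(("side",(195,260,280,345)),("top",(170,235,325,390))):
    f=np.load(f"last_{n}.npz");p=f["pixels"].astype(int);k=np.zeros((400,640),np.uint8)
    k[r0:r1,c0:c1]=((p[...,0]-p[...,1]>25)&(abs(p[...,1]-p[...,2])<15))[r0:r1,c0:c1]
    _,l,s,ce=cv2.connectedComponentsWithStats(k);i=1+np.argmax(s[1:,4])
    (u,v),r=cv2.minEnclosingCircle(np.argwhere(l==i)[:,::-1].astype(np.float32));print(n,"ball",s[i],ray(f,u,v,.043).round(4))
E
```

```text
time: 15.85
tool_pos: [0.2825, 0.2918, 0.515]
eef_rot: [[0.978, 0.21, 0.0], [0.21, -0.978, 0.0], [0.001, -0.0, -1.0]]
force: [0.2, -0.7, -0.8]
opening: 0.0932
gripper_force: 0.0
t 15.85 pos [0.2825 0.2918 0.515 ] xang 12.13 z [ 0.  0. -1.] F [ 0.2 -0.7 -0.8] op 0.0932 g 0.0
want yaw -78.05550902198061 tilt 27.258732999292164
side 517 std 0.0012 yaw -78.05 tilt 29.0 offset from axis -0.004
top 1948 std 0.0012 yaw -77.94 tilt 27.01 offset from axis 0.0046
lid 702 1.7929018653372166
side ball [299 212  26  27 553] [ 0.5496 -0.1097  0.043 ]
top ball [339 192  29  29 651] [ 0.551  -0.1048  0.043 ]
```

View pics/end.png

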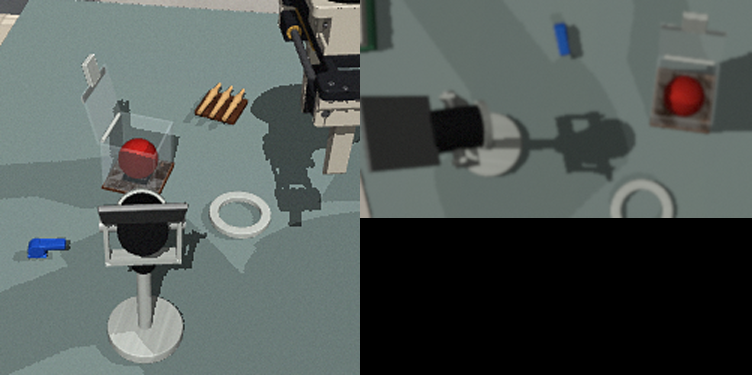

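The final views show the lid open (about 1.79 rad), the ball in its seat, the beam line within about 5–12 mm of the ball's centre (yaw -78.0° against -78.1° wanted, tilt 27–29° against 27.3°), and the arm clear. I'm handing it in.

```bash
python3 -c "
from plant import job
print(job.sign_off())"
```

```text
the job is handed in; nothing more can be done
None
```

I handed the job in at about 16 s, with no verdict returned: the lid rests open at about 1.79 rad, the spotlight points at the ball (an estimated 5 mm off its centre, 12 mm at worst, against the 18 mm limit), the ball is in its seat, and the gauge, whistle and bails look undisturbed.

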